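# Press a keyed bush home with the pedal press

## Task

Turn the gold-coloured keyed bush so that its key matches the keyway of the press nest, stand it in the nest and let go of it. Then push the press's spring pedal down firmly but without forcing it, past the resistance of the bush, until the pedal bears on its stop and the ram has pushed the bush home; keep it there for a moment and let the pedal come all the way up again. Press the bush in with the pedal only, not by hand, and leave the other things on the bench where they are.

Things in the scene. Friction and masses are not known exactly. Their poses are not given: they have to be found in the camera images.
- bush: loose upright gold-anodised aluminium bush, 26 mm diameter, 42 mm high, 60 g, foot chamfered 2 mm. A key (rib 7 mm wide) stands 6 mm out of its side along its own -x, 2 to 18 mm above the underside; key face and a mark on the top at that side are red. Plain round above 18 mm: grip there at any yaw. Origin: centre of its underside, z up
- bush_key (a point): middle of the bush's key: 16.5 mm from the bush axis along the bush's -x, 10 mm above its underside
- press: bolted-down press; origin on the pocket's axis, on the bench. Aluminium nest block 60 x 60 mm, 40 mm high; keyway along the press's -x, between two yellow marks: the bush fits when its x axis points as the press's. Grey base plate from 43 mm ahead (-x) to 127 mm behind the axis, 80 mm wide; a column 96 mm high stands from 74 mm behind the axis (+x)
- nest (a point): mouth of the nest's pocket: on its axis, at the block's top, 40 mm up. Octagonal pocket 29 mm across flats, no chamfer; keyway 10 mm wide, reaching 21.5 mm from the axis. The bush first rests on a sliding pad 10 mm below this point; home is 8 mm lower still, the key's top then flush with the block. The pad gives way only above 3.5 N and stays where it is pushed
- ram: orange ram arm, 85 mm long; origin at its hinge, 86 mm up and 85 mm behind the nest axis. At rest it stands upright, clear of the nest, its end 171 mm up. The pedal swings it 1.6 rad down on to the bush, which it presses home shortly before the pedal meets its stop; a spring in it takes up the rest of the travel
- pedal_unit: bolted-down pedal unit: dark base plate 160 x 90 mm, 10 mm thick; origin: on the bench, 5 mm ahead (-x) of the plate's centre. The pedal's hinge lies 70 mm along its +x, 32 mm up, along its y. It works the press through a linkage under the bench
- pedal: yellow plate 135 x 66 x 6 mm, black ribbed rubber on its free end. Origin on its hinge; runs from there along its own -x, z is its normal. At rest it slopes up to the free end by 0.53 rad. Pressed at the rubber from above, e.g. with closed fingers: the spring takes 2 to 4 N; late in the travel, before the stop, the ram on the bush raises this to some 20 N in all
- pedal_press (a point): pressing point: on the rubber's top, mid-width, 105 mm from the hinge; at rest 90 mm above the bench. It goes down and a little away from the free end as the pedal sinks
- pedal_stop: stop under the pedal, with an adjustable rigid pin on it; origin at the foot of the stop. The pin's height differs from day to day and is not given: the pedal meets it after 0.41 to 0.50 rad (40 to 49 mm of travel at the pressing point). More than 45 N of push on the pedal is too much
- plain_bush: bystander: grey steel bush without key, 28 mm diameter, 30 mm high; origin at the underside
- board: bystander: green circuit board 100 x 75 mm lying flat, 8 mm high over its parts
- driver: bystander: screwdriver with red handle, 160 mm long, lying flat
- tray: bystander: black divided tray 90 x 60 mm, 30 mm high
- reel: bystander: green reel, 60 mm diameter, 40 mm high
- flux: bystander: white bottle, 48 mm diameter, 120 mm high
Not all that is in view belongs to the job. Several things look just like the press: the one meant starts farthest from the robot's base. Of the things that look like the bush, take the one that is farthest from the robot's base at the start.

How it is judged (in metres and radians):
On the way, in this order (a step that is already met when the one before it is completed fails the run):
1. the bush stands in the nest with its key in the keyway, resting on the pad and let go, not yet pressed in (horizontal distance between bush and press below 0.004 m and angle between the x axis of bush and the x axis of press, either way round below 0.2 rad and angle between bush's own z axis and vertical below 0.12 rad and x of bush_key in the frame of press below -0.01 m and z of bush in the frame of press between 0.027 and 0.033 m and contact force between the fingers and bush below 0.2 N), for 0.2 s.
2. the ram pushes on the bush while it still stands proud (contact force between ram and bush above 1.5 N and z of bush in the frame of press above 0.0265 m), for 0.01 s.
3. the pedal bears on its stop with the bush home (horizontal distance between bush and press below 0.004 m and angle between the x axis of bush and the x axis of press, either way round below 0.2 rad and angle between bush's own z axis and vertical below 0.12 rad and x of bush_key in the frame of press below -0.01 m and z of bush in the frame of press below 0.026 m and contact force between anything else and pedal_stop above 3 N and angle between pedal's own z axis and vertical below 0.16 rad), for 0.2 s.
At the end, for the whole second after the job is handed in: the bush is in the nest, upright, key in the keyway, its underside no more than 26 mm above the bench (home, to 4 mm), at rest within 4 mm of the pocket's axis, and the pedal is up again to within 0.05 rad of its rest (horizontal distance between bush and press below 0.004 m and angle between the x axis of bush and the x axis of press, either way round below 0.2 rad and angle between bush's own z axis and vertical below 0.12 rad and x of bush_key in the frame of press below -0.01 m and z of bush in the frame of press below 0.026 m and linear speed of bush below 0.01 m/s and angle between pedal's own z axis and vertical above 0.48 rad); the robot touches nothing.
It fails at once if the pedal is pushed with more than 45 N (contact force between any of the fingers, the arm and pedal above 45 N).
It fails at once if a bystander is shifted by more than 30 mm (distance of any of plain_bush, board, driver, tray, reel, flux from where it was at the start of the episode above 0.03 m).
It also fails if it takes over 67 s, if anything falls off the work surface, if the arm or the gripper's body presses on something with over 40 N, if the wrist force passes 120 N, or if a joint passes its speed limit or range.

## Robot

A 6-joint arm with a two-finger parallel gripper is mounted at the origin on the work surface. World frame = base frame: x ahead of the robot, y to its left, z up, the work surface at z = 0. Lengths are in mm, angles in degrees, forces in N, time in s.
With the tool pointing down it reaches from about 300 to 850 mm from the base axis. Payload 4.2 kg.
Tool frame: the origin (TCP) lies midway between the tips of the shut fingers; the grasp point (between the pads) lies 19 mm behind it (env.grip_depth is the distance from the TCP to the grasp point, in mm); z points along the fingers, y is the line along which they close (so a half turn about z gives the same grasp; the last joint's range is limited). The gripper opens to 91 mm and grips with 3 to 60 N. Pads are 32 mm wide; open, the fingers measure 118 mm over their backs; the gripper's body (76 mm by 178 mm) begins 60 mm behind the grasp point.
Start: joints at [-68.411, 18.312, 89.639, -0, 72.044, -1.146], TCP at [222.224, -530.339, 213.976] pointing down, gripper open.
Joint ranges: [-177.97, 177.97], [-48.28, 115.42], [12.27, 149.76], [-77.06, 257.06], [2.81, 150.46], [-146.56, 146.56]. Speed limits (degrees/s): [147.25, 147.25, 180, 180, 180, 180].

## Interface

Orientations are given as [roll, pitch, yaw] about the fixed x, y, z axes, in that order (R = Rz(yaw) Ry(pitch) Rx(roll)).
In Python, from workcell import env, eyes gives the robot as it stands.
- The arm moves only by the tool send_rows, never from a script. Its argument "motion" is a list of rows, each a list of 7 numbers: the shift along the world's x, y, z normalised to -1 to 1, where 1 is 0.5 m, then the turn, a rotation vector about the world's x, y, z normalised to -1 to 1, where 1 is 60 degrees, then the opening, from -1 (shut) to 1 (fully open). A call has 1 to 20 rows; each row is the pose to reach, as a shift and turn from the pose commanded when the call began; what a row does not reach only later rows make up. A row lasts 1/8 s, in which the tool goes at most 62.5 mm and 10.7 degrees, less where a joint would pass 70% of its speed; a pose out of reach is approached as far as the arm can. A call with a number of a shift or a turn outside -1 to 1 is refused whole. A call with a gripper value outside its range is refused whole. The fingers move at their own pace and stop on an object; "squeeze" is the grip in N (left out, the last holds). Time passes only in rows, so rows that repeat a pose let the fingers close. It gives the time, the measured TCP pose, the force, the opening and the grip force at its end, in the units of the state.
- env.state(): the state, without advancing time (a new reading comes with each control period).
- eyes.grab_frame(name): name is "side" or "top" or "wrist"; returns a dict with "pixels" (384x512x3 uint8, red, green, blue), "depth" (384x512 float32, mm along the optical axis (not along the pixel's ray), 0 where there is no reading), "fx", "fy", "cx", "cy" (pixels), "distortion" ([k1, k2, p1, p2, k3] as OpenCV has them; the pictures are not rectified), "R" (3x3) and "t" (3): a world point X has camera coordinates R X + t; the wrist camera has in their place "T_tool_cam" (4x4, takes a point from camera to tool coordinates, whose origin is the TCP and whose axes are the flange's). Camera axes: x right, y down, z forward; pixel columns grow to the right and rows downward; lengths in mm; the calibration is good to about 2 mm. A picture is of the moment at which its call begins: read the wrist's pose just before it.
- env.job_done(): hands the job in; it is judged then, once.
The state is a dict: "time_s": time; "qpos": joint angles; "qvel": joint speeds; "effort": joint torques, N m; "ee_pos": TCP position; "ee_rot": TCP orientation; "force": force on the tool from outside, world axes, zero at the start; "torque": the same for the moment, N m; "gripper_width": finger opening in mm; "gripper_force": force on a finger pad.
Only numpy, scipy, OpenCV 4.12 (cv2) and the standard library are available. Lean on these libraries where they do the work, as an engineer would, in place of code of your own. Each camera call takes 0.05 s, during which the arm holds its last target. There are 200 camera calls.

## Working session

There is one attempt and no reset: what is moved stays moved. The work goes in short steps, Python scripts to look and compute and a tool call to move; the robot and the scene stay as the last step left them, time stands still between calls to the robot, and variables do not carry over. Pictures are saved under pics/ and viewed, at most 10 in all, crops included, and the job is handed in when it is done.

Besides the shell and the picture viewer there is one more tool, called after ">>>" as a command line: name --pt "numbers of a row" for each row, then --argument value for the rest. send_rows: Moves the arm, as the interface text tells. Its arguments: {"type":"object","properties":{"motion":{"type":"array"},"squeeze":{"type":"number"}},"required":["motion"]}

```bash
ls; mkdir -p pics
cat > h.py <<'E'
import numpy as np, cv2, pickle
from scipy.spatial.transform import Rotation as Ro
def grab(n):
    from workcell import env, eyes
    s=env.state(); f=dict(eyes.grab_frame(n)); f['s']=s
    if n=='wrist':
        T=np.eye(4); r=np.array(s['ee_rot'])
        T[:3,:3]=Ro.from_euler('xyz',r,degrees=True).as_matrix() if r.shape==(3,) else r
        T[:3,3]=s['ee_pos']; W=np.linalg.inv(T@np.array(f['T_tool_cam'])); f['R']=W[:3,:3]; f['t']=W[:3,3]
    return f
def K(f): return np.array([[f['fx'],0,f['cx']],[0,f['fy'],f['cy']],[0,0,1.]])
def cloud(f):
    h,w=f['depth'].shape; v,u=np.mgrid[:h,:w]
    p=cv2.undistortPoints(np.stack([u,v],-1).reshape(-1,1,2).astype(np.float64),K(f),np.array(f['distortion'],float)).reshape(h,w,2)
    d=f['depth'][...,None].astype(float)
    c=np.concatenate([p*d,d],-1)
    X=(c-np.array(f['t']))@np.array(f['R']); X[f['depth']<=0]=np.nan
    return X
def proj(f,X):
    return cv2.projectPoints(np.array(X,float).reshape(-1,1,3),cv2.Rodrigues(np.array(f['R']))[0],np.array(f['t'],float),K(f),np.array(f['distortion'],float))[0].reshape(-1,2)
def save(n,im): cv2.imwrite('pics/'+n,im[...,::-1])
E
python3 - <<'E'
from h import *
from workcell import env
print(env.state())
fs={n:grab(n) for n in('top','side')}
pickle.dump(fs,open('f0.pkl','wb'))
for n in fs: save(n+'0.png',cv2.resize(fs[n]['pixels'],(800,600),interpolation=cv2.INTER_CUBIC))
E
```

```text
pics
{'time_s': 0.0, 'qpos': array([-6.84110982e+01,  1.83503787e+01,  8.97053735e+01, -2.13799046e-03,
        7.20422936e+01, -1.14639993e+00]), 'qvel': array([-0.03728526,  0.00136719, -0.07553266,  0.03671265, -0.05534543,
       -0.01515152]), 'effort': array([ 1.72105476e-03, -4.12457085e+01, -2.31974190e+01,  7.26512633e-02,
        4.58528416e-02, -1.59684532e-04]), 'ee_pos': array([ 222.0275314 , -529.87270696,  213.1399176 ]), 'ee_rot': array([-1.79901933e+02,  7.06852294e-05,  2.27359627e+01]), 'force': array([-0.32198017,  0.16313647,  0.43472307]), 'torque': array([-0.03359265,  0.01338208, -0.02136263]), 'gripper_force': 0.0, 'gripper_width': 91.12343267965127}
```

View pics/top0.png

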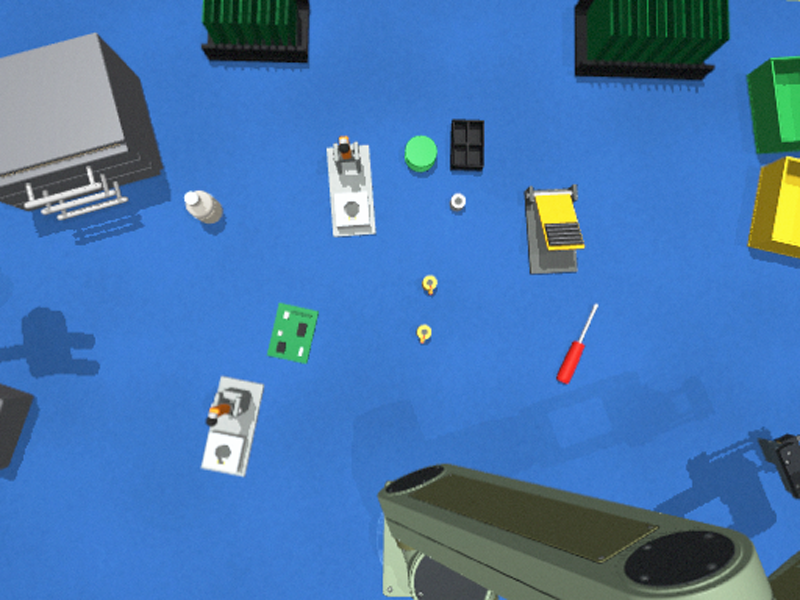

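View pics/side0.png

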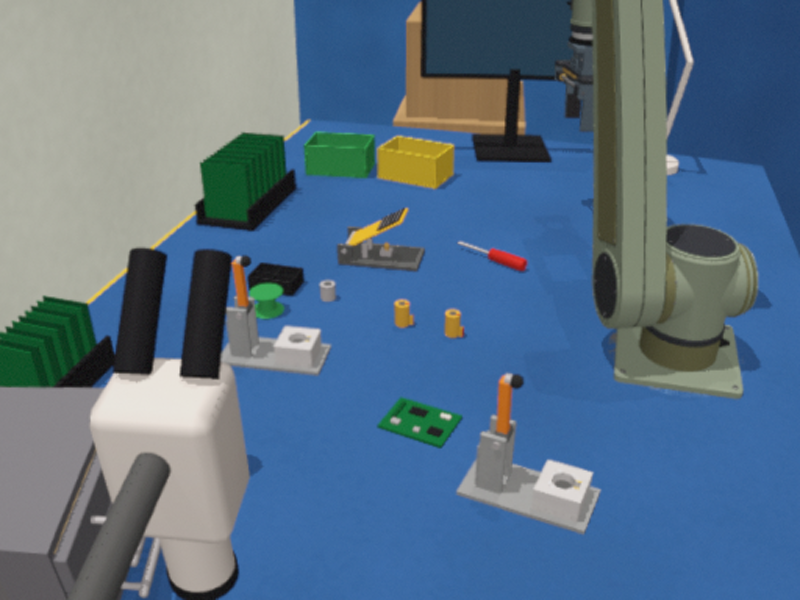

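Top view (800x600): two presses, nests at (352,210) and (225,452). Two gold bushes at (430,285) and (424,333). The pedal unit is at (553,230). The robot base is at the bottom. The upper press and upper bush look farther away. I'll confirm with numbers and a crop.

Run:
```python
from h import *
fs=pickle.load(open('f0.pkl','rb')); f=fs['top']; X=cloud(f); im=f['pixels']
s=512/800
def at(n,u,v):
    p=X[int(v*s)-1:int(v*s)+2,int(u*s)-1:int(u*s)+2].reshape(-1,3); p=np.nanmedian(p,0); print(n,p.round(1),np.hypot(p[0],p[1]).round(1))
for a in [('bushA',430,283),('bushB',424,331),('nest1 corner',340,200),('nest1 c2',365,222),('nest2 corner',212,440),('nest2c2',238,463),('rubber',564,234),('plain',458,200),('tray',467,145),('reel',420,153),('flux',195,200),('board',292,333),('driver',572,362)]: at(*a)
hsv=cv2.cvtColor(im,cv2.COLOR_RGB2HSV)
# nest 1 block top : z 36..44 
u0,u1,v0,v1=int(325*s),int(380*s),int(185*s),int(240*s)
P=X[v0:v1,u0:u1]; m=(abs(P[...,2]-40)<4)
pts=P[m][:,:2].astype(np.float32); print('nest1',cv2.minAreaRect(pts))
m=(X[...,2]>1.5)&(X[...,2]<25); 
yel=(hsv[...,0]>22)&(hsv[...,0]<34)&(hsv[...,1]>150)&(X[...,2]>25)&(X[...,2]<115)
c=np.zeros_like(yel); c[int(170*s):int(260*s),int(510*s):int(600*s)]=1
Q=X[yel&c]; print('pedal',len(Q),cv2.minAreaRect(Q[:,:2].astype(np.float32)),Q[:,2].min(),Q[:,2].max())
for n,u,v in(('A',430,285),('B',424,333)):
    u*=s;v*=s; c=np.zeros_like(yel); c[int(v)-12:int(v)+12,int(u)-12:int(u)+12]=1
    t=X[c&(X[...,2]>38)&(X[...,2]<48)]; r=X[c&((hsv[...,0]<10)|(hsv[...,0]>172))&(hsv[...,1]>140)&(X[...,2]>5)]
    print(n,len(t),t.mean(0).round(1),len(r),r.mean(0).round(1) if len(r) else 0)
tmp=[cv2.resize(im[a:a+75,b:b+75],(390,390),interpolation=cv2.INTER_CUBIC) for a,b in((105,190),(155,235))]
save('crop.png',np.hstack(tmp))
```

```text
bushA [463.6  27.7  45.5] 464.4
bushB [378.5  37.4  42.3] 380.3
nest1 corner [612.8 196.   40.3] 643.4
nest1 c2 [573.4 149.3  40.9] 592.5
nest2 corner [177.8 412.2  42.3] 448.9
nest2c2 [134.6 366.8  30.1] 390.7
rubber [ 553.1 -202.5   91.1] 589.1
plain [620.2 -23.4  31.1] 620.6
tray [728.6 -37.4  25. ] 729.5
reel [707.1  51.2  39.9] 709.0
flux [590.4 435.8 121.1] 733.8
board [368.5 282.    7.9] 464.0
driver [ 325.8 -239.2   26.3] 404.2
nest1 ((597.751953125, 173.64364624023438), (60.28607940673828, 60.08329772949219), 6.1713995933532715)
pedal 478 ((579.703125, -201.63421630859375), (110.17376708984375, 64.62884521484375), 3.894547700881958) 33.691140560469094 106.05681072511821
A 61 [464.9  28.4  43. ] 1 [457.9  27.6  45.4]
B 63 [375.4  37.4  43.2] 1 [367.2  37.4  43. ]
```

View pics/crop.png

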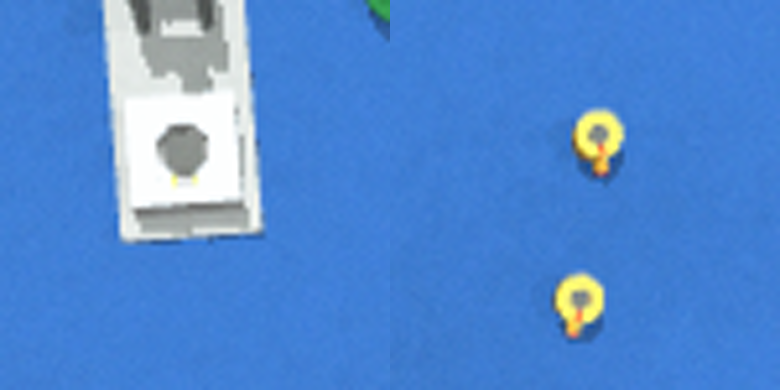

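Left crop: the far press, with its keyway and yellow marks at crop (185,180), on its robot-facing side. Right crop: bush A (599,132), 464 mm from the base, and bush B (580,298), 380 mm from the base. The ones meant are bush A and the upper press (597,173), which is about 620 mm away against about 420 mm for the other. Both are the farther of their pair. I'll move above bush A for a closer look.

>>> send_rows --pt "0.48 1 0.08 0 0 -0.378 1" --pt "0.48 1 0.08 0 0 -0.378 1" --pt "0.48 1 0.08 0 0 -0.378 1" --pt "0.48 1 0.08 0 0 -0.378 1" --pt "0.48 1 0.08 0 0 -0.378 1" --pt "0.48 1 0.08 0 0 -0.378 1" --pt "0.48 1 0.08 0 0 -0.378 1" --pt "0.48 1 0.08 0 0 -0.378 1" --pt "0.48 1 0.08 0 0 -0.378 1" --pt "0.48 1 0.08 0 0 -0.378 1" --pt "0.48 1 0.08 0 0 -0.378 1" --pt "0.48 1 0.08 0 0 -0.378 1" --pt "0.48 1 0.08 0 0 -0.378 1"

```text
time_s: 1.72
ee_pos: [461.8, -31.5, 253.9]
ee_rot: [180.0, 0.0, -0.1]
force: [-0.3, -0.2, -0.6]
gripper_width: 91.3
gripper_force: 0.0
```

```bash
cat > bush.py <<'E'
from h import *
f=grab('wrist'); pickle.dump(f,open('w.pkl','wb')); X=cloud(f); im=f['pixels']
print(f['s']['time_s'],f['s']['ee_pos'].round(1),f['s']['ee_rot'].round(2),np.array(f['T_tool_cam']).round(2).tolist())
hsv=cv2.cvtColor(im,cv2.COLOR_RGB2HSV)
near=np.hypot(X[...,0]-465,X[...,1]-28)<35
top=near&(abs(X[...,2]-42)<4)
P=X[top]; print('top',len(P),P.mean(0) if len(P) else 0)
if len(P): print('circle',cv2.minEnclosingCircle(P[:,:2].astype(np.float32)))
red=near&((hsv[...,0]<9)|(hsv[...,0]>172))&(hsv[...,1]>140)&(hsv[...,2]>90)
for lo,hi in((1,22),(38,46)):
    q=X[red&(X[...,2]>lo)&(X[...,2]<hi)]; print('red',lo,len(q),q.mean(0) if len(q) else 0)
key=near&(X[...,2]>14)&(X[...,2]<21)
q=X[key]; print('keytop',len(q),q.mean(0) if len(q) else 0)
save('w1.png',im)
E
python3 bush.py
```

```text
1.725 [461.8 -31.5 253.9] [ 1.7999e+02  1.0000e-02 -8.0000e-02] [[-0.0, -0.97, -0.26, 72.44], [1.0, -0.0, 0.0, -0.66], [-0.0, -0.26, 0.97, -170.66], [0.0, 0.0, 0.0, 1.0]]
top 382 [468.28340163  27.36803228  41.79041812]
circle ((468.16851806640625, 27.489177703857422), 12.922982215881348)
red 1 0 0
red 38 11 [459.50528548  25.45712285  42.70165872]
keytop 41 [464.90197032  22.20190771  17.50335191]
```

>>> send_rows --pt "-0.22 0.12 0 0 0 0 1" --pt "-0.22 0.12 0 0 0 0 1" --pt "-0.22 0.12 0 0 0 0 1" --pt "-0.22 0.12 0 0 0 0 1"

```text
time_s: 2.28
ee_pos: [352.8, 29.3, 254.5]
ee_rot: [180.0, -0.1, 0.0]
force: [0.7, -0.5, -0.4]
gripper_width: 91.1
gripper_force: 0.0
```

```bash
python3 bush.py
python3 - <<'E'
from h import *
f=pickle.load(open('w.pkl','rb')); p=proj(f,[[468,27.4,20]])[0]; print(p); u,v=int(p[0]),int(p[1])
save('w2.png',cv2.resize(f['pixels'][max(0,v-60):v+60,max(0,u-80):u+80],(640,480),interpolation=cv2.INTER_CUBIC))
E
```

```text
2.275 [352.8  29.3 254.5] [ 1.7998e+02 -1.3000e-01  3.0000e-02] [[-0.0, -0.97, -0.26, 72.44], [1.0, -0.0, 0.0, -0.66], [-0.0, -0.26, 0.97, -170.66], [0.0, 0.0, 0.0, 1.0]]
top 468 [467.65105877  27.5977454   41.9387624 ]
circle ((467.6958312988281, 27.609750747680664), 12.92467975616455)
red 1 3 [448.38550797  24.70085026  14.33226047]
red 38 12 [458.49103819  25.20166889  42.09824775]
keytop 43 [452.37063741  24.73391585  17.73622665]
[256.78431345  61.77317007]
```

View pics/w2.png

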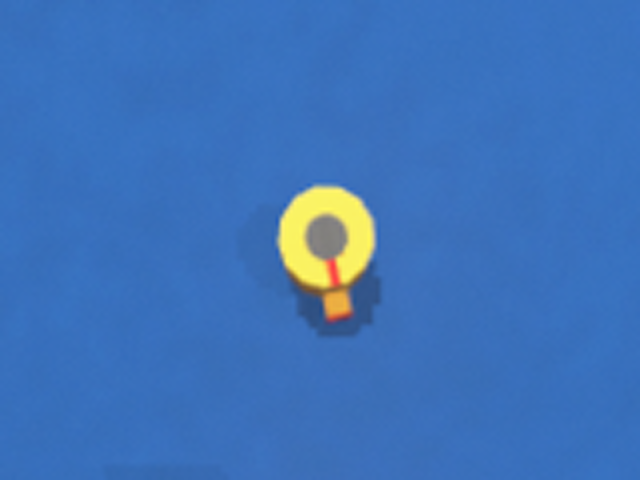

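The key points to the lower right, at crop (338,305), so the bush yaw is about 11°. The bush centre is (467.8, 27.5). Next I grip it with the tool yawed the same way.

>>> send_rows --pt "0.231 -0.0042 -0.26 0 0 0.188 1" --pt "0.231 -0.0042 -0.26 0 0 0.188 1" --pt "0.231 -0.0042 -0.26 0 0 0.188 1" --pt "0.231 -0.0042 -0.36 0 0 0.188 1" --pt "0.231 -0.0042 -0.43 0 0 0.188 1" --pt "0.231 -0.0042 -0.472 0 0 0.188 1" --pt "0.231 -0.0042 -0.472 0 0 0.188 1" --pt "0.231 -0.0042 -0.472 0 0 0.188 1" --pt "0.231 -0.0042 -0.472 0 0 0.188 -1" --pt "0.231 -0.0042 -0.472 0 0 0.188 -1" --pt "0.231 -0.0042 -0.472 0 0 0.188 -1" --pt "0.231 -0.0042 -0.472 0 0 0.188 -1" --pt "0.231 -0.0042 -0.472 0 0 0.188 -1" --pt "0.231 -0.0042 -0.472 0 0 0.188 -1" --squeeze 20

```text
time_s: 4.08
ee_pos: [467.7, 27.6, 18.0]
ee_rot: [180.0, 0.0, 11.3]
force: [-0.2, 0.3, -0.2]
gripper_width: 34.2
gripper_force: 0.0
```

>>> send_rows --pt "0 0 0 0 0 0 -1" --pt "0 0 0 0 0 0 -1" --pt "0 0 0 0 0 0 -1" --pt "0 0 0 0 0 0 -1" --pt "0 0 0.06 0 0 0 -1" --pt "0 0 0.16 0 0 0 -1" --pt "0 0 0.26 0 0 0 -1" --pt "0.104 0.292 0.344 0 0 -0.085 -1" --pt "0.104 0.292 0.344 0 0 -0.085 -1" --pt "0.104 0.292 0.344 0 0 -0.085 -1" --pt "0.104 0.292 0.344 0 0 -0.085 -1" --pt "0.104 0.292 0.344 0 0 -0.085 -1" --pt "0.104 0.292 0.344 0 0 -0.085 -1"

```text
time_s: 5.7
ee_pos: [519.0, 172.4, 189.5]
ee_rot: [180.0, 0.1, 6.2]
force: [0.0, -0.4, -1.3]
gripper_width: 25.5
gripper_force: 20.0
```

Run:
```python
from h import *
f=grab('wrist'); pickle.dump(f,open('w3.pkl','wb')); X=cloud(f); im=f['pixels']
print(f['s']['time_s'],f['s']['ee_pos'].round(1),f['s']['ee_rot'].round(2),f['s']['gripper_width'],f['s']['gripper_force'])
hsv=cv2.cvtColor(im,cv2.COLOR_RGB2HSV)
near=np.hypot(X[...,0]-597,X[...,1]-173)<50
P=X[near&(abs(X[...,2]-40)<3)]; print('block',len(P),np.median(P[:,2]),cv2.minAreaRect(P[:,:2].astype(np.float32)))
m=(near&(abs(X[...,2]-40)<3)).astype(np.uint8)
hole=near&(X[...,2]<36)&(np.hypot(X[...,0]-597,X[...,1]-173)<24)
q=X[hole]; print('hole',len(q),q.mean(0),cv2.minAreaRect(q[:,:2].astype(np.float32)),np.percentile(q[:,2],[5,50,95]))
y=near&(hsv[...,0]>20)&(hsv[...,0]<36)&(hsv[...,1]>110)&(abs(X[...,2]-40)<4)
q=X[y]; print('yellow',len(q),q.mean(0)); 
if len(q)>4:
  a=q[q[:,1]>q[:,1].mean()].mean(0); b=q[q[:,1]<q[:,1].mean()].mean(0); print(a,b)
save('w3.png',cv2.resize(im,(800,600)))
```

```text
5.7 [519.  172.4 189.5] [1.7997e+02 8.0000e-02 6.1700e+00] 25.51408357650376 19.989691972732544
block 3424 39.84058323895056 ((601.1284790039062, 172.35903930664062), (59.65971755981445, 60.27347183227539), 6.145481109619141)
hole 912 [599.50167833 172.22953423  24.50042066] ((597.3884887695312, 172.1725311279297), (36.08441925048828, 29.126739501953125), 5.7004780769348145) [13.07382422 29.27110575 31.2350114 ]
yellow 15 [582.56068238 169.02756313  40.48334167]
[581.47492183 176.46287319  40.23594459] [583.28452274 164.07068976  40.64827306]
```

View pics/w3.png

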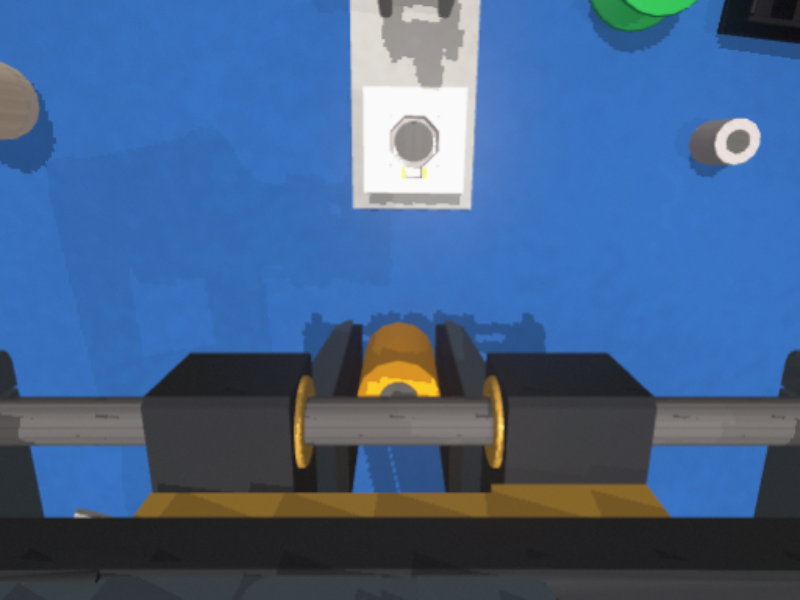

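Run:
```python
from h import *
f=pickle.load(open('w3.pkl','rb')); X=cloud(f); s=f['s']; hsv=cv2.cvtColor(f['pixels'],cv2.COLOR_RGB2HSV)
m=np.zeros(X.shape[:2],bool); m[205:262,225:290]=1
m&=(hsv[...,0]>12)&(hsv[...,0]<32)&(hsv[...,1]>120)
T=Ro.from_euler('xyz',s['ee_rot'],degrees=True).as_matrix()
q=(X[m]-s['ee_pos'])@T
print(len(q),np.percentile(q,[1,50,99],axis=0).round(1), q.mean(0))
k=(abs(q[:,2]+24)<2.5); print('top ring',k.sum(),q[k].min(0),q[k].max(0))
```

```text
1826 [[nan nan nan]
 [nan nan nan]
 [nan nan nan]] [nan nan nan]
top ring 873 [  0.05220697 -13.41572593 -25.46012276] [ 13.16193196  12.07813831 -21.51327565]
```

>>> send_rows --pt "0.162 -0.0033 -0.1 0 0 0 -1" --pt "0.162 -0.0033 -0.15 0 0 0 -1" --pt "0.162 -0.0033 -0.2 0 0 0 -1" --pt "0.162 -0.0033 -0.22 0 0 0 -1" --pt "0.162 -0.0033 -0.22 0 0 0 -1" --pt "0.162 -0.0033 -0.22 0 0 0 -1" --pt "0.162 -0.0033 -0.22 0 0 0 -1" --pt "0.162 -0.0033 -0.22 0 0 0 -1"

```text
time_s: 6.75
ee_pos: [601.0, 172.0, 80.9]
ee_rot: [-180.0, -0.1, 6.2]
force: [0.3, 0.6, -0.4]
gripper_width: 25.6
gripper_force: 20.0
```

Run:
```python
from workcell import env
s=env.state(); print(s['ee_pos'],s['ee_rot'])
```

```text
[601.00553644 172.04877743  80.8621642 ] [-1.79992706e+02 -8.54721235e-02  6.24265981e+00]
```

>>> send_rows --pt "0 0 -0.02 0 0 0 -1" --pt "0 0 -0.034 0 0 0 -1" --pt "0 0 -0.04 0 0 0 -1" --pt "0 0 -0.044 0 0 0 -1" --pt "0 0 -0.048 0 0 0 -1" --pt "0 0 -0.048 0 0 0 -1" --squeeze 8

```text
time_s: 7.5
ee_pos: [600.7, 171.9, 55.9]
ee_rot: [180.0, 0.0, 6.2]
force: [0.3, 0.3, -1.2]
gripper_width: 25.9
gripper_force: 8.0
```

>>> send_rows --pt "0 0 -0.003 0 0 0 -1" --pt "0 0 -0.006 0 0 0 -1" --pt "0 0 -0.009 0 0 0 -1" --pt "0 0 -0.012 0 0 0 -1" --pt "0 0 -0.013 0 0 0 -1" --pt "0 0 -0.013 0 0 0 -1"

```text
time_s: 8.25
ee_pos: [600.7, 171.9, 49.4]
ee_rot: [180.0, 0.0, 6.2]
force: [-0.3, 0.4, 0.2]
gripper_width: 25.8
gripper_force: 8.0
```

>>> send_rows --pt "0 0 0 0 0 0 0.2" --pt "0 0 0 0 0 0 0.2" --pt "0 0 0 0 0 0 0.2" --pt "0 0 0 0 0 0 0.2" --pt "0 0 0 0 0 0 0.2" --pt "0 0 0.04 0 0 0 0.2" --pt "0 0 0.1 0 0 0 0.2" --pt "0 0 0.2 0 0 0 0.2" --pt "-0.162 0 0.28 0 0 0 -1" --pt "-0.162 0 0.28 0 0 0 -1" --pt "-0.162 0 0.28 0 0 0 -1" --pt "-0.162 0 0.28 0 0 0 -1"

```text
time_s: 9.75
ee_pos: [520.4, 171.9, 189.2]
ee_rot: [180.0, -0.0, 6.2]
force: [-0.4, 0.2, 0.4]
gripper_width: 17.7
gripper_force: 0.0
```

Run:
```python
from h import *
f=grab('wrist'); X=cloud(f); im=f['pixels']
print(f['s']['time_s'],f['s']['ee_pos'].round(1))
hsv=cv2.cvtColor(im,cv2.COLOR_RGB2HSV)
near=np.hypot(X[...,0]-601,X[...,1]-172)<20
P=X[near&(X[...,2]>65)]; print('bushtop',len(P),P.mean(0),np.percentile(P[:,2],[5,50,95]),cv2.minEnclosingCircle(P[:,:2].astype(np.float32)))
p=proj(f,[[590,172,60]])[0].astype(int); u,v=p
save('n1.png',cv2.resize(im[max(0,v-45):v+45,u-60:u+60],(640,480),interpolation=cv2.INTER_CUBIC))
f=pickle.load(open('f0.pkl','rb'))['top']; X=cloud(f);hsv=cv2.cvtColor(f['pixels'],cv2.COLOR_RGB2HSV)
# pedal axis & side edges from whole plate (yellow + rubber): points between hinge and free end
s=.64; c=np.zeros(X.shape[:2],bool); c[int(182*s):int(255*s),int(515*s):int(595*s)]=1
m=c&(X[...,2]>38)
Q=X[m]
n=np.linalg.lstsq(np.c_[Q[:,:2],np.ones(len(Q))],Q[:,2],rcond=None)[0]
for _ in range(5):
    r=abs(Q@np.r_[-n[:2],1]-n[2]); G=Q[r<3]; n=np.linalg.lstsq(np.c_[G[:,:2],np.ones(len(G))],G[:,2],rcond=None)[0]
print('plane',n,'slope',np.degrees(np.arctan(np.hypot(*n[:2]))),'dir',np.degrees(np.arctan2(n[1],n[0])),len(G),len(Q))
print(cv2.minAreaRect(G[:,:2].astype(np.float32)),G[:,2].max(),G[:,2].min())
b=m&(hsv[...,2]<90); B=X[b]; B=B[abs(B@np.r_[-n[:2],1]-n[2])<5]; print('rubber',len(B),B.mean(0))
```

```text
9.75 [520.4 171.9 189.2]
bushtop 762 [600.75000214 172.6405516   71.93723647] [70.67876989 71.89442073 73.20845639] ((600.6113891601562, 172.65859985351562), 12.840459823608398)
plane [-6.22607653e-01 -4.99664684e-02  4.21645964e+02] slope 31.98928822871569 dir -175.41164461371045 640 901
((580.2525024414062, -201.68795776367188), (110.49080657958984, 88.00371551513672), 5.63437557220459) 106.05681072511821 38.003947021616646
rubber 162 [ 554.50402128 -202.14594842   87.52845114]
```

View pics/n1.png

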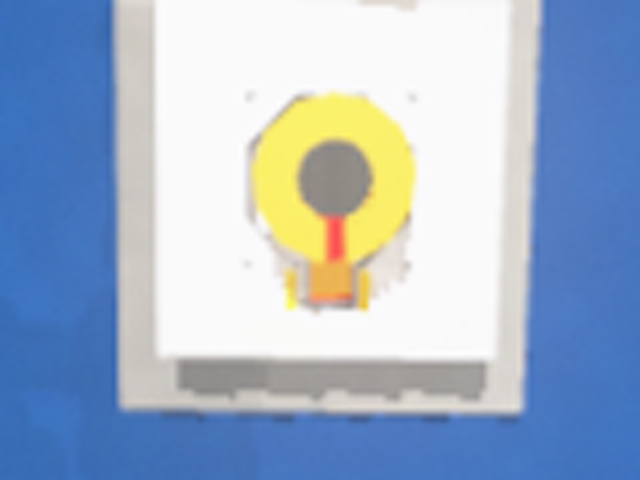

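The bush stands in the nest with its key between the yellow marks at crop (330,285). Its top is at 72 mm, so it rests on the pad. Next is the pedal.

>>> send_rows --pt "-0.08 -0.75 0.08 0 0 0 -1" --pt "-0.08 -0.75 0.08 0 0 0 -1" --pt "-0.08 -0.75 0.08 0 0 0 -1" --pt "-0.08 -0.75 0.08 0 0 0 -1" --pt "-0.08 -0.75 0.08 0 0 0 -1" --pt "-0.08 -0.75 0.08 0 0 0 -1" --pt "-0.08 -0.75 0.08 0 0 0 -1" --pt "-0.08 -0.75 0.08 0 0 0 -1" --pt "-0.08 -0.75 0.08 0 0 0 -1" --pt "-0.08 -0.75 0.08 0 0 0 -1" --pt "-0.08 -0.75 0.08 0 0 0 -1" --pt "-0.08 -0.75 0.08 0 0 0 -1"

```text
time_s: 11.3
ee_pos: [479.8, -202.6, 229.6]
ee_rot: [180.0, -0.0, 6.3]
force: [-0.3, 0.7, 0.3]
gripper_width: 0.7
gripper_force: 0.0
```

Run:
```python
from h import *
f=grab('wrist'); pickle.dump(f,open('w4.pkl','wb')); X=cloud(f); im=f['pixels']; hsv=cv2.cvtColor(im,cv2.COLOR_RGB2HSV)
print(f['s']['time_s'],f['s']['ee_pos'].round(1),f['s']['ee_rot'].round(1))
yel=(hsv[...,0]>20)&(hsv[...,0]<36)&(hsv[...,1]>140)&(X[...,2]>32)&(X[...,2]<120)&(abs(X[...,0]-580)<90)&(abs(X[...,1]+203)<60)
Y=X[yel]; n=np.linalg.lstsq(np.c_[Y[:,:2],np.ones(len(Y))],Y[:,2],rcond=None)[0]
for _ in range(4):
    k=abs(Y@np.r_[-n[:2],1]-n[2])<2; n=np.linalg.lstsq(np.c_[Y[k][:,:2],np.ones(k.sum())],Y[k][:,2],rcond=None)[0]
print('plane',n,'slope rad',np.arctan(np.hypot(*n[:2])),k.sum(),'yaw',np.degrees(np.arctan2(-n[1],-n[0])))
c=(abs(X[...,0]-570)<90)&(abs(X[...,1]+203)<45)&(abs(X@np.r_[-n[:2],1]-n[2])<7)&(X[...,2]>36)
G=X[c]; r=cv2.minAreaRect(G[:,:2].astype(np.float32)); print(r,G[:,2].max())
B=X[c&(hsv[...,2]<90)&(X[...,2]>60)]; print('rubber',len(B),B.mean(0),np.percentile(B,[2,98],axis=0))
print(cv2.minAreaRect(Y[:,:2].astype(np.float32)))
save('p1.png',cv2.resize(im,(800,600)))
```

```text
11.3 [ 479.8 -202.6  229.6] [180.   -0.    6.3]
plane [-5.81329292e-01 -4.24610761e-02  3.97922818e+02] slope rad 0.5277346031061421 4636 yaw 4.177542493103444
((586.2178344726562, -205.33958435058594), (121.13119506835938, 89.079833984375), 4.180093288421631) 101.76506983503549
rubber 1753 [ 551.96017426 -205.44978996   89.43125599] [[ 532.5342174  -234.14205685   76.52205732]
 [ 573.79812438 -177.12624901  100.39491691]]
((581.367431640625, -203.63082885742188), (109.77687072753906, 65.40629577636719), 4.146113872528076)
```

View pics/p1.png

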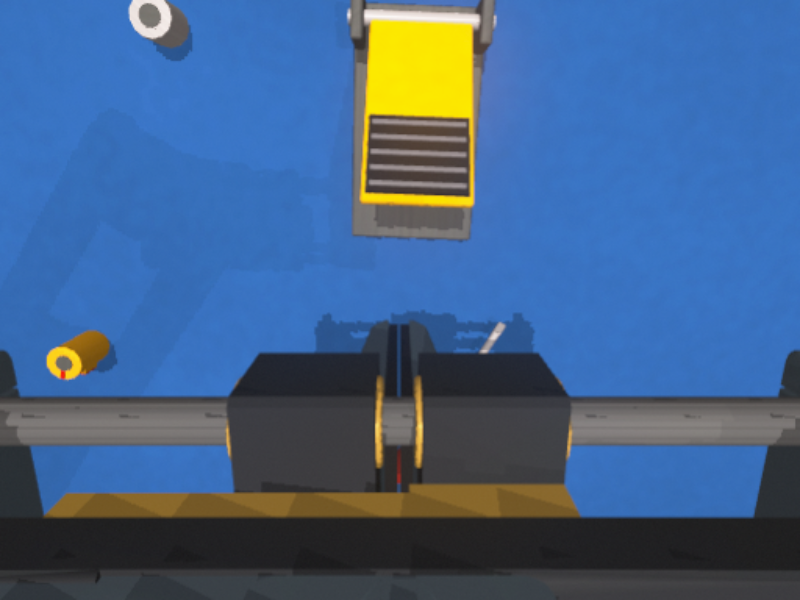

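The pedal's rubber shows at (418,155), with the pressing point at about (551.5, -205.8, 90) and yaw 4.2°. The tip's near edge will touch first, so I shift the TCP by half the pad's width. Then I hover above it.

>>> send_rows --pt "0.1756 -0.004 -0.1 0 0 -0.033 -1" --pt "0.1756 -0.004 -0.18 0 0 -0.033 -1" --pt "0.1756 -0.004 -0.24 0 0 -0.033 -1" --pt "0.1756 -0.004 -0.255 0 0 -0.033 -1" --pt "0.1756 -0.004 -0.255 0 0 -0.033 -1" --pt "0.1756 -0.004 -0.255 0 0 -0.033 -1"

```text
time_s: 12.1
ee_pos: [568.4, -205.6, 104.1]
ee_rot: [179.9, -0.2, 4.2]
force: [-0.1, -0.6, 0.3]
gripper_width: 0.9
gripper_force: 0.0
```

>>> send_rows --pt "0 0 -0.012 0 0 0 -1" --pt "0 0 -0.024 0 0 0 -1" --pt "-0.002 0 -0.032 0 0 0 -1" --pt "-0.005 0 -0.04 0 0 0 -1" --pt "-0.008 0 -0.048 0 0 0 -1" --pt "-0.011 0 -0.056 0 0 0 -1" --pt "-0.014 0 -0.064 0 0 0 -1" --pt "-0.017 0 -0.072 0 0 0 -1" --pt "-0.017 0 -0.072 0 0 0 -1"

```text
time_s: 13.22
ee_pos: [558.8, -205.4, 66.1]
ee_rot: [180.0, 0.0, 4.3]
force: [-1.7, -0.6, 3.3]
gripper_width: 0.6
gripper_force: 1.4
```

>>> send_rows --pt "-0.002 0 -0.006 0 0 0 -1" --pt "-0.004 0 -0.012 0 0 0 -1" --pt "-0.005 0 -0.016 0 0 0 -1" --pt "-0.006 0 -0.02 0 0 0 -1" --pt "-0.006 0 -0.02 0 0 0 -1"

```text
time_s: 13.85
ee_pos: [556.1, -205.1, 55.8]
ee_rot: [180.0, -0.0, 4.2]
force: [-0.8, -2.3, 3.1]
gripper_width: 0.6
gripper_force: 1.6
```

>>> send_rows --pt "0 0 -0.002 0 0 0 -1" --pt "-0.001 0 -0.004 0 0 0 -1" --pt "-0.001 0 -0.006 0 0 0 -1" --pt "-0.002 0 -0.008 0 0 0 -1" --pt "-0.002 0 -0.008 0 0 0 -1"

```text
time_s: 14.48
ee_pos: [555.5, -205.2, 52.9]
ee_rot: [180.0, -0.1, 4.3]
force: [-1.7, -2.5, 9.6]
gripper_width: 0.4
gripper_force: 4.2
```

>>> send_rows --pt "0 0 -0.002 0 0 0 -1" --pt "-0.001 0 -0.004 0 0 0 -1" --pt "-0.001 0 -0.004 0 0 0 -1"

```text
time_s: 14.85
ee_pos: [555.3, -205.3, 51.6]
ee_rot: [179.9, -0.1, 4.3]
force: [-3.0, -0.8, 11.3]
gripper_width: 0.2
gripper_force: 5.8
```

>>> send_rows --pt "0 0 -0.002 0 0 0 -1" --pt "0 0 -0.004 0 0 0 -1" --pt "0 0 -0.004 0 0 0 -1"

```text
time_s: 15.22
ee_pos: [555.0, -205.3, 49.9]
ee_rot: [179.9, -0.1, 4.3]
force: [-2.9, -1.2, 14.4]
gripper_width: 0.2
gripper_force: 7.0
```

>>> send_rows --pt "0 0 -0.002 0 0 0 -1" --pt "0 0 -0.004 0 0 0 -1" --pt "0 0 -0.004 0 0 0 -1"

```text
time_s: 15.6
ee_pos: [554.9, -205.3, 49.0]
ee_rot: [179.9, -0.1, 4.3]
force: [-5.7, -0.5, 21.1]
gripper_width: 0.6
gripper_force: 10.1
```

>>> send_rows --pt "0 0 -0.002 0 0 0 -1" --pt "0 0 -0.002 0 0 0 -1"

```text
time_s: 15.85
ee_pos: [554.8, -205.4, 48.2]
ee_rot: [179.9, -0.1, 4.3]
force: [-5.7, -0.5, 22.6]
gripper_width: 0.4
gripper_force: 10.9
```

>>> send_rows --pt "0 0 -0.002 0 0 0 -1" --pt "0 0 -0.002 0 0 0 -1"

```text
time_s: 16.1
ee_pos: [554.6, -205.4, 47.2]
ee_rot: [179.9, -0.1, 4.3]
force: [-6.5, -1.7, 23.0]
gripper_width: 0.5
gripper_force: 11.1
```

Still sinking at about 23 N, so it has not reached the stop.

>>> send_rows --pt "0 0 -0.002 0 0 0 -1" --pt "0 0 -0.004 0 0 0 -1" --pt "0 0 -0.004 0 0 0 -1"

```text
time_s: 16.48
ee_pos: [554.4, -205.4, 45.6]
ee_rot: [179.9, -0.0, 4.3]
force: [-7.8, 0.1, 25.0]
gripper_width: 0.8
gripper_force: 12.5
```

>>> send_rows --pt "-0.001 0 -0.002 0 0 0 -1" --pt "-0.002 0 -0.003 0 0 0 -1" --pt "-0.002 0 -0.003 0 0 0 -1"

```text
time_s: 16.85
ee_pos: [554.3, -205.4, 45.2]
ee_rot: [179.9, -0.2, 4.3]
force: [-7.2, 0.9, 30.0]
gripper_width: 0.6
gripper_force: 15.0
```

>>> send_rows --pt "0 0 -0.001 0 0 0 -1" --pt "0 0 -0.0015 0 0 0 -1" --pt "0 0 -0.0015 0 0 0 -1" --pt "0 0 -0.0015 0 0 0 -1"

```text
time_s: 17.35
ee_pos: [554.3, -205.4, 45.0]
ee_rot: [179.9, -0.2, 4.3]
force: [-7.3, 1.3, 33.2]
gripper_width: 0.7
gripper_force: 16.6
```

Force rises while the pedal stays put, so it is on the stop. Hold, then release along the arc.

>>> send_rows --pt "0 0 0 0 0 0 -1" --pt "0 0 0 0 0 0 -1" --pt "0 0 0 0 0 0 -1" --pt "0 0 0 0 0 0 -1" --pt "0.002 0 0.012 0 0 0 -1" --pt "0.005 0 0.024 0 0 0 -1" --pt "0.009 0 0.038 0 0 0 -1" --pt "0.014 0 0.052 0 0 0 -1" --pt "0.019 0 0.066 0 0 0 -1" --pt "0.024 0 0.08 0 0 0 -1" --pt "0.028 0 0.095 0 0 0 -1" --pt "0.03 0 0.11 0 0 0 -1" --pt "0.03 0 0.16 0 0 0 -1" --pt "0.03 0 0.26 0 0 0 -1" --pt "-0.15 0 0.38 0 0 0 -1" --pt "-0.15 0 0.38 0 0 0 -1" --pt "-0.15 0 0.38 0 0 0 -1" --pt "-0.15 0 0.38 0 0 0 -1"

```text
time_s: 19.6
ee_pos: [478.8, -205.1, 229.7]
ee_rot: [180.0, -0.0, 4.2]
force: [0.4, -0.6, 0.2]
gripper_width: 0.5
gripper_force: 0.0
```

Run:
```python
from h import *
f=grab('wrist'); X=cloud(f); im=f['pixels']; hsv=cv2.cvtColor(im,cv2.COLOR_RGB2HSV)
print(f['s']['time_s'],f['s']['ee_pos'].round(1),f['s']['force'])
Y=X[(hsv[...,0]>20)&(hsv[...,0]<36)&(hsv[...,1]>140)&(X[...,2]>32)&(X[...,2]<120)&(abs(X[...,0]-580)<90)&(abs(X[...,1]+203)<60)]
n=np.linalg.lstsq(np.c_[Y[:,:2],np.ones(len(Y))],Y[:,2],rcond=None)[0]
for _ in range(4):
    k=abs(Y@np.r_[-n[:2],1]-n[2])<2; n=np.linalg.lstsq(np.c_[Y[k][:,:2],np.ones(k.sum())],Y[k][:,2],rcond=None)[0]
print('pedal slope',np.arctan(np.hypot(*n[:2])),k.sum())
f=grab('top'); X=cloud(f); 
near=np.hypot(X[...,0]-597.8,X[...,1]-173.6)<12
P=X[near]; print('bush top z',len(P),np.nanpercentile(P[:,2],[10,25,50,75,90]))
g=pickle.load(open('f0.pkl','rb'))['top']
save('end.png',cv2.resize(np.hstack([f['pixels'][70:230,195:275],]),(400,800))[:600])
```

```text
19.6 [ 478.8 -205.1  229.7] [ 0.42223584 -0.57602328  0.24368174]
pedal slope 0.5276615148410208 4572
bush top z 59 [62.40497383 63.93041379 64.86259601 66.50561294 67.67216849]
```

View pics/end.png

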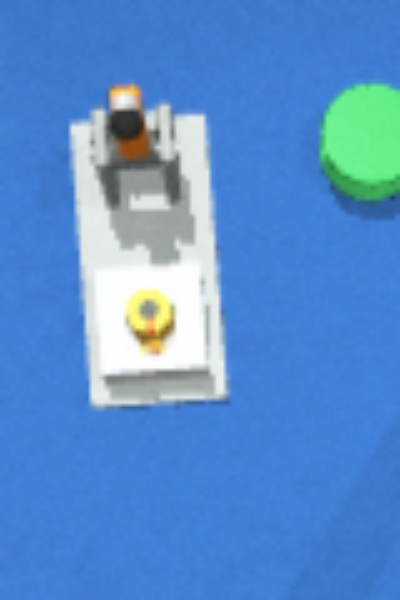

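The bush top is at about 64.5 mm, down from 72, with the key in the keyway at (152,345). So the bush is home, the ram is upright and the pedal is up at 0.528 rad.

```bash
python3 -c "
from workcell import env; print(env.job_done())"
```

```text
the job is handed in; nothing more can be done
None
```

The bush is pressed home in the far press with its key in the keyway, and the pedal is back up; I handed the job in at about 20 s, with no verdict shown.

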